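Set the stock tags to match the bins

ROBOT

A 6-joint arm with a two-finger parallel gripper is mounted at the origin on a cart in front of the work surface, level with it; the furniture and walls round the work are solid. World frame = base frame: x ahead of the robot, y to its left, z up, the work surface at z = 0. Lengths are in mm, angles in rad, forces in N, time in s.
With the tool pointing down it reaches from about 350 to 975 mm from the base axis. Payload 7.1 kg.
Tool frame: the origin (TCP) lies at the very end of the fingers, on their centre line; the grasp point (between the pads) lies 19 mm behind it (ctrl.grasp_offset is the distance from the TCP to the grasp point, in mm); z points along the fingers, y is the line along which they close (so a half turn about z gives the same grasp; the last joint's range is limited). The gripper opens to 88 mm and grips with 3 to 60 N. Pads are 20 mm wide; open, the fingers measure 115 mm over their backs; the gripper's body (75 mm by 178 mm) begins 61 mm behind the grasp point.
Start: joints at [-1.258, 0.423, 1.63, -0, 1.089, -0.019], TCP at [203.608, -590.888, 222.675] pointing down, gripper open.
Joint ranges: [-3, 3], [-0.9, 2.11], [0.09, 2.58], [-1.31, 4.45], [0.11, 2.69], [-2.54, 2.54]. Speed limits (rad/s): [2.39, 2.39, 3.01, 3.14, 3.14, 3.14].

INTERFACE

Orientations are given as a rotation vector (axis times angle).
In Python, from workcell import ctrl, viewer, ticket, models gives the robot as it stands.
- The arm moves only by the tool play_rows, never from a script. Its arguments are lists of equal length, an entry for each row: "dp": the shift along the world's x, y, z in mm, a list of three; "yaw": the turn about the world's z in degrees. In form: {"dp": [[tx, ty, tz], ...], "yaw": [yaw, ...]}. A call has 1 to 8 rows; each row shifts and turns the commanded pose from where the row before left it; what a row does not reach is not made up. A row lasts 1/12 s, in which the tool goes at most 41.7 mm and 7.16 degrees, less where a joint would pass 70% of its speed; a pose out of reach is approached as far as the arm can. A call is refused whole if a number of a shift passes 41.7 or a number of a turn 7.16, either way. A call with a gripper value outside its range is refused whole. "gripper" is the closure, from 0 (fully open) to 1 (shut), set as the call begins (left out, the last holds). The fingers move at their own pace and stop on an object; the grip force is fixed at half the most. Time passes only in rows, so rows that do not move let the fingers close. It gives the time, the measured TCP pose, the force, the opening and the grip force at its end, in the units of the state.
- ctrl.get_obs(): the state, without advancing time (a new reading comes with each control period).
- viewer.get_image(name): name is "scene" or "top" or "wrist"; returns a dict with "pixels" (384x512x3 uint8, red, green, blue), "range_z" (384x512 float32, mm along the optical axis (not along the pixel's ray), 0 where there is no reading), "fx", "fy", "cx", "cy" (pixels), "dist_coeffs" ([k1, k2, p1, p2, k3] as OpenCV has them; the pictures are not rectified), "T" (4x4, takes a point from camera to world coordinates); the wrist camera has in their place "hand_eye" (4x4, takes a point from camera to tool coordinates, whose origin is the TCP and whose axes are the flange's). Camera axes: x right, y up, looking along -z (the intrinsics and any distortion apply to the point x, -y, -z); pixel columns grow to the right and rows downward; lengths in mm; the calibration is good to about 2 mm. A picture is of the moment at which its call begins: read the wrist's pose just before it.
- ticket.close_job(): hands the job in; it is judged then, once.
Trained networks look in a picture, given as the dict that the camera call returned (one of the last four; its "shot" number tells which), for a name from the list of things; names that differ only in an ending like _2 or _b are one class to them, and where a whole thing is asked for, a point or a joint stands for the part that bears it (a point fixed in the world has none). Each returns a list of dicts, best first, with "conf" (0 to 1); they miss things now and then, are a little off and sometimes report something else, mostly with a low value. They report only what shows in the picture. A call takes as long as a camera call.
- models.look_for(picture, name): "bbox" ([centre column, centre row, width, height] in pixels, round what is visible of it).
- models.landmark_of(picture, name): "location" ([column, row] in pixels: a listed point, or the origin of a listed thing).
The state is a dict: "t": time; "qpos": joint angles; "qvel": joint speeds; "joint_torque": joint torques, N m; "ee_pos": TCP position; "orientation": TCP orientation; "ft_force": force on the tool from outside, world axes, zero at the start; "moment": the same for the moment, N m; "width": finger opening in mm; "grasp_force": force on a finger pad.
Only numpy, scipy, OpenCV 4.12 (cv2) and the standard library are available. Lean on these libraries where they do the work, as an engineer would, in place of code of your own. Each camera call takes 0.05 s, during which the arm holds its last target. There are 200 camera calls.

TASK

Some of the hinged tags on the board behind the three parts bins are wrong. With the fingertips, gently push the wrong tags over, so that each tag behind a full bin leans back with its round disc facing up, and the tag behind the empty bin leans forward, toward the bin, with its straight bar facing up. Only push the tags: do not pinch anything, and do not lift or shift the bins or the other things lying about.

Things in the scene. Friction and masses are not known exactly. Their poses are not given: they have to be found in the camera images.
- holder_a: aluminium holder of a status tag, 56 x 68 mm foot and 47 mm high, one of three alike, fixed to the board behind its bin (which of the three bin places it serves varies). Origin: centre of its underside, on the board. +x points away from the bin (roughly away from the robot), y along the row. The tag's hinge pin runs along y, 35 mm above the origin, between two cheeks (36 mm long in x, inner faces 60 mm apart).
- tag_a (a joint): hinge angle of the tag in holder_a (rad): 0 upright, +0.8 leaning back on its stop, away from the bin (+x of the holder), with the round disc facing up; -0.8 leaning forward on its stop, toward the bin, with the straight bar facing up. Turns freely; past upright it falls to the other stop by its own weight (60 g) and it stays there.
- tag_a_top (a point): middle of the upper free edge of the tag in holder_a. The tag is a smooth, slippery white plate 54 mm wide (y), 3 mm thick, with a 6 mm bead on the free edge, which is 52 mm from the hinge; leaning, the edge is 36 mm above the hinge and 37 mm in front of it or behind it. Raised black disc, 26 mm, on the face that faces the bin when upright; raised black bar, 40 x 8 mm, on the other face.
- holder_b: aluminium holder of a status tag, 56 x 68 mm foot and 47 mm high, one of three alike, fixed to the board behind its bin (which of the three bin places it serves varies). Origin: centre of its underside, on the board. +x points away from the bin (roughly away from the robot), y along the row. The tag's hinge pin runs along y, 35 mm above the origin, between two cheeks (36 mm long in x, inner faces 60 mm apart).
- tag_b (a joint): hinge angle of the tag in holder_b (rad): 0 upright, +0.8 leaning back on its stop, away from the bin (+x of the holder), with the round disc facing up; -0.8 leaning forward on its stop, toward the bin, with the straight bar facing up. Turns freely; past upright it falls to the other stop by its own weight (60 g) and it stays there.
- tag_b_top (a point): middle of the upper free edge of the tag in holder_b. The tag is a smooth, slippery white plate 54 mm wide (y), 3 mm thick, with a 6 mm bead on the free edge, which is 52 mm from the hinge; leaning, the edge is 36 mm above the hinge and 37 mm in front of it or behind it. Raised black disc, 26 mm, on the face that faces the bin when upright; raised black bar, 40 x 8 mm, on the other face.
- holder_c: aluminium holder of a status tag, 56 x 68 mm foot and 47 mm high, one of three alike, fixed to the board behind its bin (which of the three bin places it serves varies). Origin: centre of its underside, on the board. +x points away from the bin (roughly away from the robot), y along the row. The tag's hinge pin runs along y, 35 mm above the origin, between two cheeks (36 mm long in x, inner faces 60 mm apart).
- tag_c (a joint): hinge angle of the tag in holder_c (rad): 0 upright, +0.8 leaning back on its stop, away from the bin (+x of the holder), with the round disc facing up; -0.8 leaning forward on its stop, toward the bin, with the straight bar facing up. Turns freely; past upright it falls to the other stop by its own weight (60 g) and it stays there.
- tag_c_top (a point): middle of the upper free edge of the tag in holder_c. The tag is a smooth, slippery white plate 54 mm wide (y), 3 mm thick, with a 6 mm bead on the free edge, which is 52 mm from the hinge; leaning, the edge is 36 mm above the hinge and 37 mm in front of it or behind it. Raised black disc, 26 mm, on the face that faces the bin when upright; raised black bar, 40 x 8 mm, on the other face.
- bin_full_1: loose grey plastic bin, 70 (x) x 85 (y) x 36 mm, open on top, all three bins alike outside; this one is FULL, heaped with bolts and nuts (up to about 45 mm). Origin: centre of its underside, on the board, about 100 mm in front (-x) of the origin of the holder whose tag belongs to it.
- bin_full_2: loose grey plastic bin, 70 (x) x 85 (y) x 36 mm, open on top, all three bins alike outside; this one is FULL, heaped with bolts and nuts (up to about 45 mm). Origin: centre of its underside, on the board, about 100 mm in front (-x) of the origin of the holder whose tag belongs to it.
- bin_empty: loose grey plastic bin, 70 (x) x 85 (y) x 36 mm, open on top, all three bins alike outside; this one is EMPTY. Origin: centre of its underside, on the board, about 100 mm in front (-x) of the origin of the holder whose tag belongs to it.
- board: plywood board, 185 (x) x 370 (y) x 12 mm, lying fixed on the bench; its far half carries three tag holders in a row 115 mm apart, its near half three bins, one in front of each holder. Origin: centre of its underside; +x points away from the robot.
- loose_nut: loose hexagon nut, 19 x 22 x 10 mm, lying on the board between two tag holders; origin at the centre of its underside. Leave it alone.
- insert_box: small loose carton, 30 x 50 x 22 mm, lying on the board between two tag holders; origin at the centre of its underside. Leave it alone.
- screwdriver_cross: loose screwdriver, 175 mm long and 29 mm thick, lying on the bench behind the left part of the board. Leave it alone.

How it is judged (in metres and radians):
At the end, for the whole second after the job is handed in: each tag behind a full bin rests leaning back (joint above 0.65 rad), the one behind the empty bin leaning forward (below -0.65 rad); every bin stands upright, at rest, within 20 mm of its start, before its tag, and the nut, carton and screwdriver lie within 30 mm of theirs (((horizontal distance between any of bin_full_1, bin_full_2 and holder_a below 0.125 m and value of joint tag_a above 0.65 rad) or (not (horizontal distance between any of bin_full_1, bin_full_2 and holder_a below 0.125 m) and value of joint tag_a below -0.65 rad)) and horizontal distance between any of bin_full_1, bin_full_2, bin_empty and holder_a below 0.125 m and ((horizontal distance between any of bin_full_1, bin_full_2 and holder_b below 0.125 m and value of joint tag_b above 0.65 rad) or (not (horizontal distance between any of bin_full_1, bin_full_2 and holder_b below 0.125 m) and value of joint tag_b below -0.65 rad)) and horizontal distance between any of bin_full_1, bin_full_2, bin_empty and holder_b below 0.125 m and ((horizontal distance between any of bin_full_1, bin_full_2 and holder_c below 0.125 m and value of joint tag_c above 0.65 rad) or (not (horizontal distance between any of bin_full_1, bin_full_2 and holder_c below 0.125 m) and value of joint tag_c below -0.65 rad)) and horizontal distance between any of bin_full_1, bin_full_2, bin_empty and holder_c below 0.125 m and distance of each of bin_full_1, bin_full_2, bin_empty from where it was at the start of the episode below 0.02 m and angle between each of bin_full_1, bin_full_2, bin_empty's own z axis and vertical below 0.15 rad and linear speed of each of bin_full_1, bin_full_2, bin_empty below 0.02 m/s and distance of each of loose_nut, insert_box, screwdriver_cross from where it was at the start of the episode below 0.03 m); the robot touches nothing.
It fails at once if a bin is lifted, tipped or shifted (2 cm or more) (height (world z) of any of bin_full_1, bin_full_2, bin_empty above 0.022 m or angle between any of bin_full_1, bin_full_2, bin_empty's own z axis and vertical above 0.2 rad or distance of any of bin_full_1, bin_full_2, bin_empty from where it was at the start of the episode above 0.02 m).
It fails at once if the loose nut, the little carton or the screwdriver is picked up or shifted (3 cm or more) (distance of any of loose_nut, insert_box, screwdriver_cross from where it was at the start of the episode above 0.03 m).
It fails at once if a tag is squeezed or pushed hard (over 20 N) (contact force between the fingers and tag_a above 20 N or contact force between the fingers and tag_b above 20 N or contact force between the fingers and tag_c above 20 N).
It fails at once if a bin or one of the bystanders is gripped or pressed (over 10 N) (contact force between the fingers and bin_full_1 above 10 N or contact force between the fingers and bin_full_2 above 10 N or contact force between the fingers and bin_empty above 10 N or contact force between the fingers and loose_nut above 10 N or contact force between the fingers and insert_box above 10 N or contact force between the fingers and screwdriver_cross above 10 N).
It also fails if it takes over 58 s, if anything falls off the work surface, if the arm or the gripper's body presses on something with over 40 N, if the wrist force passes 120 N, or if a joint passes its speed limit or range.

## Working session

There is one attempt and no reset: what is moved stays moved. The work goes in short steps, Python scripts to look and compute and a tool call to move; the robot and the scene stay as the last step left them, time stands still between calls to the robot, and variables do not carry over. Pictures are saved under pics/ and viewed, at most 10 in all, crops included, and the job is handed in when it is done.

Besides the shell and the picture viewer there is one more tool, called after "Call:" as name(argument=value, ...) on one line, values as JSON. play_rows: Moves the arm, as the interface text tells. Its arguments: {"type":"object","properties":{"dp":{"type":"array"},"yaw":{"type":"array"},"gripper":{"type":"number"}},"required":["dp","yaw"]}

```bash
mkdir -p pics
cat > h.py <<'E'
import numpy as np, cv2
from workcell import ctrl, viewer, ticket, models
def world(im,u,v):
    K=np.array([[im['fx'],0,im['cx']],[0,im['fy'],im['cy']],[0,0,1]])
    p=cv2.undistortPoints(np.array([[[u,v]]],float),K,np.array(im['dist_coeffs']))[0,0]
    r=np.median(im['range_z'][int(v)-1:int(v)+2,int(u)-1:int(u)+2])
    return (im['T']@[p[0]*r,-p[1]*r,-r,1])[:3]
E
python3 - <<'E'
from h import *
a=viewer.get_image('scene');b=viewer.get_image('top')
for n,im in (('scene',a),('top',b)):
    cv2.imwrite(f'pics/{n}.png',cv2.resize(im['pixels'][:,:,::-1],(800,600)))
    for k in ['holder_a','tag_a_top','bin_full_1','bin_empty','loose_nut','insert_box','screwdriver_cross']:
        for d in models.landmark_of(im,k)[:4]:
            u,v=d['location']; print(n,k,round(d['conf'],2),np.round([u,v]),world(im,u,v).round())
print(ctrl.get_obs())
E
```

```text
scene holder_a 0.92 [253. 236.] [508. -38.  18.]
scene holder_a 0.69 [284. 202.] [ 505. -134.   50.]
scene holder_a 0.68 [321. 222.] [ 412. -147.   43.]
scene holder_a 0.55 [213. 261.] [504.  79.  55.]
scene tag_a_top 0.81 [269. 216.] [482. -60.  85.]
scene bin_full_1 0.81 [322. 224.] [ 406. -145.   45.]
scene bin_full_1 0.74 [285. 259.] [409. -27.  41.]
scene insert_box 0.74 [270. 214.] [483. -66.  85.]
scene insert_box 0.25 [161. 237.] [669.  93.   0.]
scene screwdriver_cross 0.7 [161. 236.] [670.  92.   1.]
top holder_a 0.87 [193. 208.] [518.  60.  16.]
top holder_a 0.75 [241. 205.] [520. -52.  51.]
top holder_a 0.75 [290. 206.] [ 519. -161.   56.]
top holder_a 0.42 [184. 144.] [668.  85.  20.]
top tag_a_top 0.71 [241. 222.] [486. -52.  14.]
top bin_full_1 0.79 [296. 248.] [ 425. -173.   42.]
top bin_full_1 0.55 [239. 253.] [415. -48.  48.]
top bin_empty 0.79 [195. 247.] [428.  54.  16.]
top loose_nut 0.6 [214. 206.] [524.  12.  13.]
top loose_nut 0.37 [192. 205.] [521.  56.  50.]
top insert_box 0.61 [266. 205.] [ 523. -107.   35.]
top screwdriver_cross 0.62 [184. 146.] [664.  83.  20.]
{'t': 0.8, 'qpos': array([-1.25801244e+00,  4.23048846e-01,  1.62988224e+00,  2.44809780e-05,
        1.08860643e+00, -1.90220414e-02]), 'qvel': array([-5.07880124e-05, -1.11086732e-03,  7.81698848e-04,  1.83423673e-03,
       -7.23813942e-04, -4.66588924e-04]), 'joint_torque': array([-8.35993724e-04, -5.44512033e+01, -2.74036574e+01,  6.43402082e-02,
        1.67152315e-02, -3.08332282e-06]), 'ee_pos': array([ 203.61115952, -590.90104119,  222.71401891]), 'orientation': array([3.09840973e+00, 5.18785861e-01, 4.63790904e-05]), 'ft_force': array([-0.00515158,  0.40174938,  0.26686944]), 'moment': array([0.02752868, 0.03957884, 0.03191677]), 'grasp_force': 0.0, 'width': 87.76247935371761}
```

View pics/top.png

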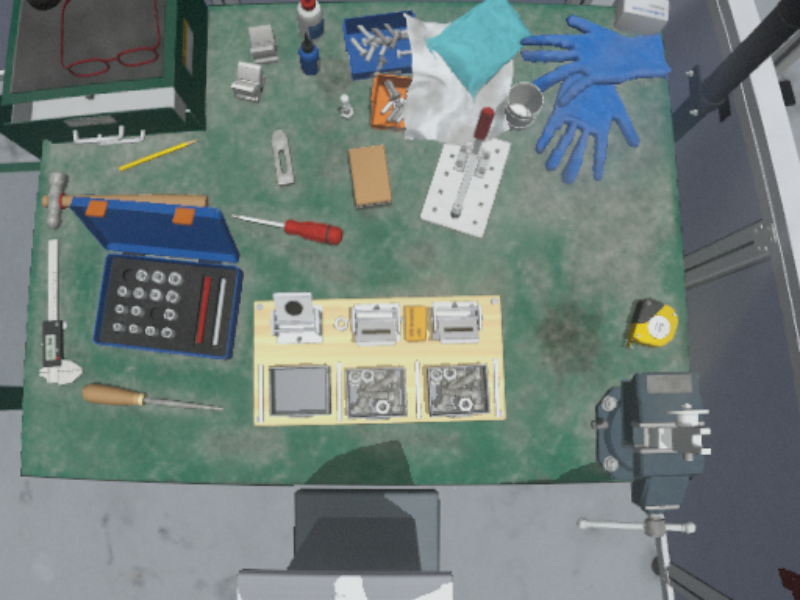

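View pics/scene.png

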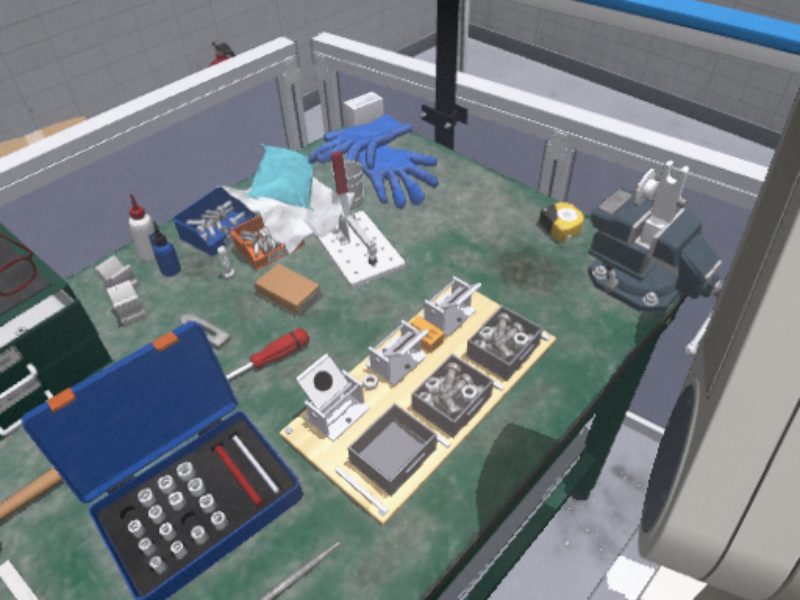

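Run:
```python
from h import *
for n,(u0,v0,u1,v1) in (('top',(165,170,330,280)),('scene',(180,160,360,300))):
    im=viewer.get_image(n)
    cv2.imwrite(f'pics/{n}_crop.png',cv2.resize(im['pixels'][v0:v1,u0:u1,::-1],None,fx=4.2,fy=4.2,interpolation=cv2.INTER_CUBIC))
    # points above z 62 : tags' upper portions
    vv,uu=np.mgrid[150:300,150:340]
    K=np.array([[im['fx'],0,im['cx']],[0,im['fy'],im['cy']],[0,0,1]])
    p=cv2.undistortPoints(np.stack([uu.ravel(),vv.ravel()],-1)[:,None].astype(float),K,np.array(im['dist_coeffs']))[:,0]
    r=im['range_z'][vv.ravel(),uu.ravel()]
    P=(np.c_[p[:,0]*r,-p[:,1]*r,-r]@im['T'][:3,:3].T+im['T'][:3,3])
    m=(P[:,2]>64)&(P[:,2]<110)&(r>0)&(P[:,0]<620)
    M=np.zeros((150,190),np.uint8);M.ravel()[m]=1
    c,L=cv2.connectedComponents(M)
    for i in range(1,c):
        q=P[L.ravel()==i]
        if len(q)>8: print(n,len(q),q.min(0).round(),q.max(0).round(),q[q[:,2]>78].mean(0).round())
```

```text
top 284 [533.  39.  64.] [557.  91.  88.] [553.  66.  83.]
top 258 [485. -77.  64.] [511. -24.  89.] [489. -52.  83.]
top 262 [ 487. -193.   64.] [ 513. -139.   88.] [ 492. -165.   83.]
scene 123 [ 484. -192.   64.] [ 509. -140.   88.] [ 488. -164.   84.]
scene 145 [482. -78.  65.] [507. -24.  88.] [485. -49.  84.]
scene 415 [529.  38.  64.] [556.  92.  88.] [550.  67.  82.]
```

The top view shows the empty bin on the left (y≈65) with its disc up at (295,308). The middle and right bins are full, with bars up at (376,322) and (457,325). So all three tags are wrong. The two views agree on the edges to about 3 mm, and the edge height of about 83 matches the text.

I'll raise the tool, close the gripper and move above the area in front of the right tag.

Call:
play_rows(dp=[[0, 0, 30], [0, 0, 30], [0, 0, 30], [10, 20, 0], [20, 30, 0], [20, 30, 0], [20, 30, 0], [20, 30, 0]], yaw=[0, 0, 0, -4, -4, -4, -3, -2], gripper=1)

```text
t: 1.57
ee_pos: [294.1, -449.5, 312.8]
orientation: [3.141, 0.05, 0.0]
ft_force: [1.2, 0.8, 0.2]
width: 38.1
grasp_force: 0.0
```

Call:
play_rows(dp=[[20, 30, 0], [20, 30, 0], [20, 30, 0], [20, 30, 0], [20, 30, 0], [20, 30, 0], [20, 30, 0], [0, 0, 0]], yaw=[0, 0, 0, 0, 0, 0, 0, 0])

```text
t: 2.23
ee_pos: [436.1, -236.7, 312.9]
orientation: [-3.14, -0.062, -0.002]
ft_force: [-0.3, 0.0, 1.1]
width: 0.5
grasp_force: 0.0
```

Call:
play_rows(dp=[[12, 35, 0], [12, 35, 0], [0, 0, -40], [0, 0, -40], [0, 0, -40], [0, 0, -40], [0, 0, -40], [0, 0, 0]], yaw=[0, 0, 0, 0, 0, 0, 0, 0])

```text
t: 2.9
ee_pos: [452.7, -169.2, 106.2]
orientation: [-3.136, -0.055, 0.019]
ft_force: [-1.3, 0.5, -0.9]
width: 0.4
grasp_force: 0.0
```

Call:
play_rows(dp=[[0, 2, -20], [0, 0, -15], [0, 0, 0], [0, 0, 0]], yaw=[0, 0, 0, 0])

```text
t: 3.23
ee_pos: [458.1, -169.3, 79.0]
orientation: [3.141, 0.055, 0.001]
ft_force: [-0.3, 0.1, -0.0]
width: 0.5
grasp_force: 0.0
```

Run:
```python
from h import *
im=viewer.get_image('scene')
cv2.imwrite('pics/s2.png',cv2.resize(im['pixels'][150:310,170:380,::-1],None,fx=3.7,fy=3.7))
o=ctrl.get_obs();print(o['ee_pos'],o['ft_force'])
```

```text
[ 458.56616987 -169.46864517   79.44261817] [-0.24724226 -0.23246966  0.6151739 ]
```

View pics/s2.png

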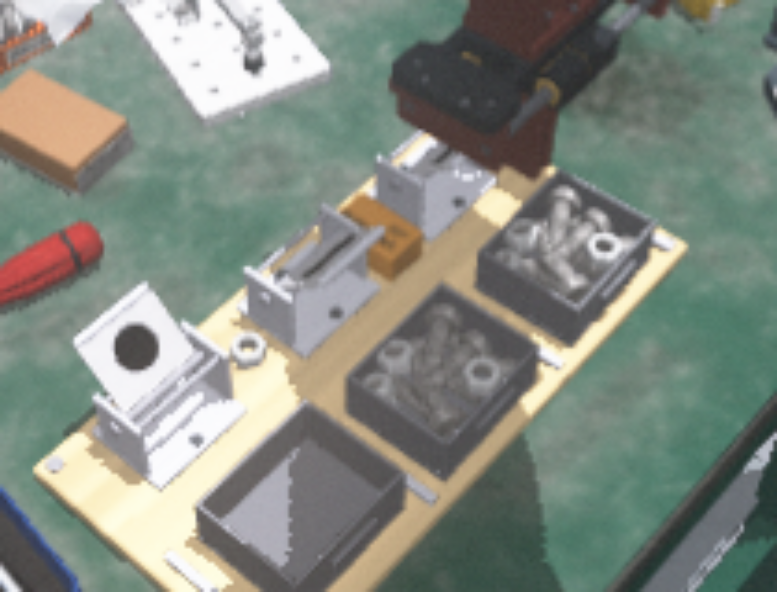

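The gripper is in front of the right tag (about (440,165) in the crop) and nothing has moved. I'll push slowly.

Call:
play_rows(dp=[[0, 3, -7], [7, 0, 0], [7, 0, 0], [7, 0, 0], [7, 0, 0], [7, 0, 0], [7, 0, 0], [7, 0, 0]], yaw=[0, 0, 0, 0, 0, 0, 0, 0])

```text
t: 3.95
ee_pos: [507.5, -165.9, 70.7]
orientation: [3.141, 0.055, 0.0]
ft_force: [-0.1, -0.2, 0.6]
width: 0.3
grasp_force: 0.1
```

Call:
play_rows(dp=[[7, 0, 0], [7, 0, 0], [7, 0, 0], [0, 0, 0], [0, 0, 0]], yaw=[0, 0, 0, 0, 0])

```text
t: 4.37
ee_pos: [527.9, -165.8, 70.6]
orientation: [3.141, 0.056, 0.0]
ft_force: [-1.2, 0.5, 0.8]
width: 0.4
grasp_force: 0.0
```

Call:
play_rows(dp=[[0, 0, 25], [0, 0, 30], [-15, 20, 5], [-20, 30, 0], [-20, 35, 0], [-15, 30, 0], [0, 0, 0], [0, 0, 0]], yaw=[0, 0, 0, 0, 0, 0, 0, 0])

```text
t: 5.03
ee_pos: [456.5, -49.8, 130.8]
orientation: [-3.141, -0.059, 0.001]
ft_force: [-0.9, -0.0, -0.1]
width: 0.3
grasp_force: 0.0
```

Run:
```python
from h import *
im=viewer.get_image('scene')
cv2.imwrite('pics/s3.png',cv2.resize(im['pixels'][150:310,170:380,::-1],None,fx=3.7,fy=3.7))
o=ctrl.get_obs();print(o['ee_pos'],o['ft_force'])
```

```text
[457.65286951 -50.65981571 130.95570225] [-0.0987463  -0.33681446 -0.50182005]
```

View pics/s3.png

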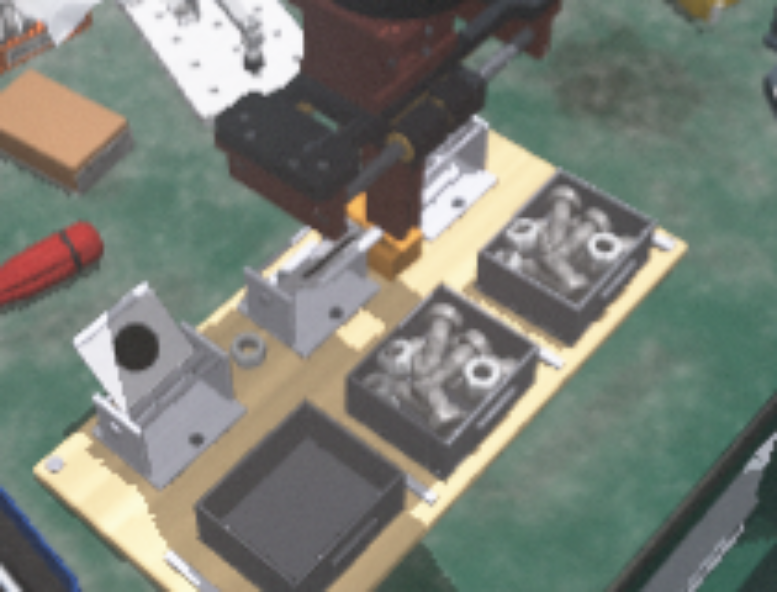

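The right tag is upright or leaning back: its bar face is gone at (460,170). I'll check where the fingertips project before lowering.

Run:
```python
from h import *
im=viewer.get_image('scene');Ti=np.linalg.inv(im['T'])
K=np.array([[im['fx'],0,im['cx']],[0,im['fy'],im['cy']],[0,0,1]])
for P in ([457.6,-50.6,131],[457.6,-50.6,211],[467,-37,131],[447,-37,131]):
    c=(Ti@[*P,1])[:3]; uv=cv2.projectPoints(np.array([[c[0],-c[1],-c[2]]]),np.zeros(3),np.zeros(3),K,np.array(im['dist_coeffs']))[0].ravel()
    print(P,((uv-[170,150])*3.7).round())
for c in ((340,230),(400,225),(395,190),(300,190)):
    print(c,world(im,c[0]/3.7+170,c[1]/3.7+150).round())
```

```text
[457.6, -50.6, 131] [389. 222.]
[457.6, -50.6, 211] [391. 112.]
[467, -37, 131] [358. 227.]
[447, -37, 131] [387. 247.]
(340, 230) [421.  24. 218.]
(400, 225) [445. -45. 143.]
(395, 190) [447. -42. 170.]
(300, 190) [435.  35. 242.]
```

The fingers are the single block at (395,200), and the left block is the gripper body well above them. I'll push the middle tag.

Call:
play_rows(dp=[[0, 0, -30], [0, 0, -30], [0, 0, 0], [0, 0, 0], [7, 0, 0], [7, 0, 0], [7, 0, 0], [7, 0, 0]], yaw=[0, 0, 0, 0, 0, 0, 0, 0])

```text
t: 5.8
ee_pos: [487.6, -51.1, 71.9]
orientation: [3.141, 0.055, 0.004]
ft_force: [0.1, -0.1, 0.6]
width: 0.5
grasp_force: 0.2
```

Call:
play_rows(dp=[[7, 0, 0], [7, 0, 0], [7, 0, 0], [7, 0, 0], [7, 0, 0], [7, 0, 0], [0, 0, 0], [0, 0, 0]], yaw=[0, 0, 0, 0, 0, 0, 0, 0])

```text
t: 6.47
ee_pos: [527.9, -50.9, 70.5]
orientation: [-3.141, -0.055, 0.0]
ft_force: [-0.3, -0.1, -0.5]
width: 0.4
grasp_force: 0.0
```

Call:
play_rows(dp=[[0, 0, 25], [0, 0, 35], [10, 20, 10], [18, 32, 0], [18, 32, 0], [16, 32, 0], [0, 0, 0], [0, 0, 0]], yaw=[0, 0, 0, 0, 0, 0, 0, 0])

```text
t: 7.13
ee_pos: [589.4, 66.5, 140.4]
orientation: [3.141, 0.06, -0.001]
ft_force: [0.1, -0.6, -0.7]
width: 0.2
grasp_force: 0.0
```

Call:
play_rows(dp=[[0, 0, -30], [0, 0, -30], [0, 0, -9], [0, 0, 0], [0, 0, 0], [-7, 0, 0], [-7, 0, 0], [-7, 0, 0]], yaw=[0, 0, 0, 0, 0, 0, 0, 0])

```text
t: 7.8
ee_pos: [568.4, 65.0, 72.9]
orientation: [-3.141, -0.055, -0.003]
ft_force: [0.1, -0.0, -0.4]
width: 0.7
grasp_force: 0.0
```

Call:
play_rows(dp=[[-7, 0, 0], [-7, 0, 0], [-7, 0, 0], [-7, 0, 0], [-7, 0, 0], [-7, 0, 0], [-7, 0, 0], [-6, 0, 0]], yaw=[0, 0, 0, 0, 0, 0, 0, 0])

```text
t: 8.47
ee_pos: [512.6, 65.1, 71.6]
orientation: [3.141, 0.055, -0.001]
ft_force: [0.3, -0.1, -0.0]
width: -0.1
grasp_force: 0.0
```

Front face is at about 502, past the hinge at 518. I'll rise, move back and check.

Call:
play_rows(dp=[[0, 0, 0], [0, 0, 25], [0, 0, 35], [0, 0, 40], [0, 0, 40], [0, 0, 40], [-40, 0, 0], [-40, 0, 0]], yaw=[0, 0, 0, 0, 0, 0, 0, 0])

```text
t: 9.13
ee_pos: [436.0, 65.4, 254.4]
orientation: [-3.14, -0.054, -0.011]
ft_force: [-1.6, 0.3, 0.1]
width: 0.4
grasp_force: 0.0
```

Call:
play_rows(dp=[[-30, -40, 0], [-20, -40, 0], [-20, -40, 0], [-10, -40, 0], [0, -40, 0], [0, -40, 0], [0, -40, 0], [0, -40, 0]], yaw=[0, 0, 0, 0, 0, 0, 0, 0])

```text
t: 9.8
ee_pos: [360.9, -245.0, 252.1]
orientation: [3.141, 0.054, 0.002]
ft_force: [1.1, 0.2, 0.6]
width: 0.5
grasp_force: 0.0
```

Run:
```python
from h import *
for n,(u0,v0,u1,v1) in (('top',(155,165,345,285)),('scene',(170,150,380,310))):
    im=viewer.get_image(n)
    cv2.imwrite(f'pics/{n}_end.png',cv2.resize(im['pixels'][v0:v1,u0:u1,::-1],None,fx=3.7,fy=3.7))
print(ctrl.get_obs()['ee_pos'])
```

```text
[ 361.72927959 -247.79171927  252.13979264]
```

View pics/top_end.png

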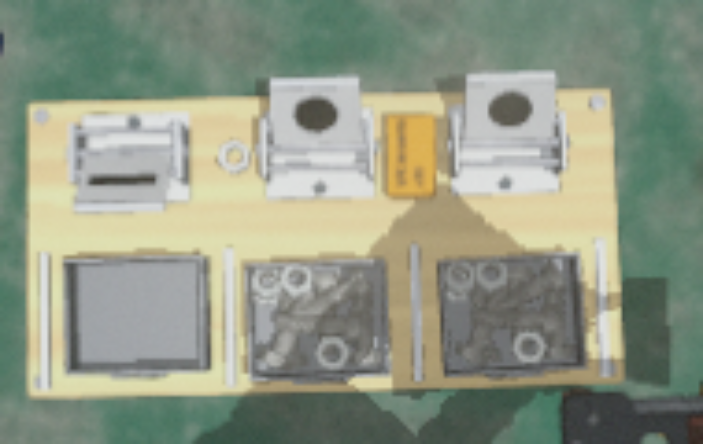

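View pics/scene_end.png

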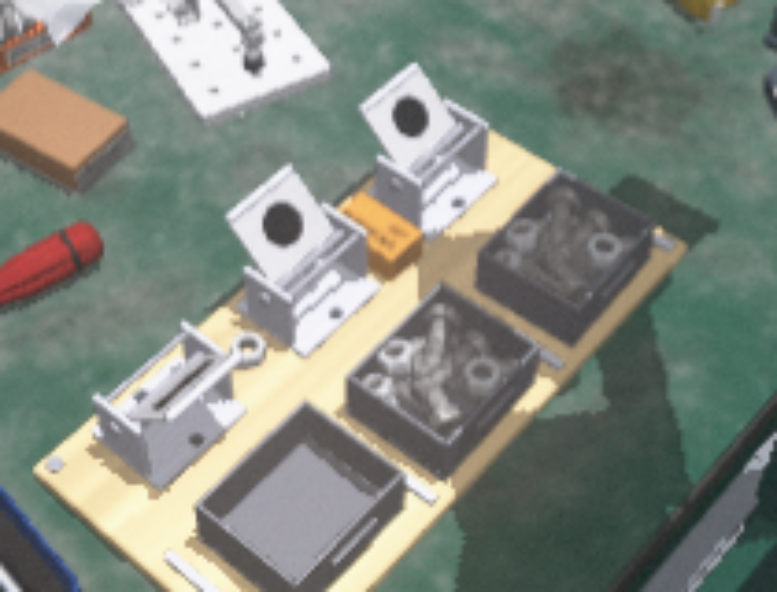

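All tags are now right. In the top crop, the bar is up at (122,180) behind the empty bin, and the discs are up at (317,112) and (510,108) behind the full ones. The bins, nut and carton have not moved.

Call:
play_rows(dp=[[0, 0, 0], [0, 0, 0], [0, 0, 0]], yaw=[0, 0, 0])

```text
t: 10.15
ee_pos: [361.2, -241.5, 251.5]
orientation: [-3.141, -0.057, 0.001]
ft_force: [-0.1, -0.6, 0.3]
width: 0.2
grasp_force: 0.0
```

```bash
python3 -c "
from workcell import ticket
print(ticket.close_job())"
```

```text
the job is handed in; nothing more can be done
None
```

All three tags were wrong and I pushed each one over: in the final pictures the discs face up behind both full bins, the bar faces up behind the empty one, and nothing else has visibly moved; the job was handed in at about 10 s, and no verdict came back.

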